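# Unstack the ceramist's bench

### The job

Take the stack on the dental ceramist's bench apart and put each piece in its own place: the honeycomb firing tray centred on the round firing plinth, the large jar down in the large ring holder, the small jar down in the small ring holder, and the palette squarely on its long rest, between the two end lips. Keep every piece upright, never letting one tip over, and do not push the mug or the blue box about.

Things in the scene. Friction and masses are not known exactly. Their poses are not given: they have to be found in the camera images.
- firing_tray: Round pale honeycomb firing tray, 66 mm diameter, 14 mm thick, about 70 g, with three small porcelain crowns fixed on top (up to 29 mm above its underside, clear of the rim). Starts on top of the stack, bridging both jar lids, centred over the palette. Origin: centre of its underside, z up. Grip its rim along the palette's x axis, where no jar stands below the fingers.
- jar_large: Large lidded jar with grey screw lid, 60 mm diameter, 42 mm tall, about 140 g. Starts standing on the palette, 33 mm from the palette's centre along the palette's long (y) axis, at one end or the other. Origin: centre of its underside, z up.
- jar_small: Small lidded jar with grey screw lid, 40 mm diameter, 42 mm tall, about 70 g. Starts standing on the palette at the end away from the large jar, 33 mm from the palette's centre. Origin: centre of its underside, z up. The gap between the jars is 16 mm: grip either jar across the palette's short (x) axis, where nothing stands beside it.
- palette: White porcelain palette at the bottom of the stack, a flat block 62 mm (its x) by 134 mm (its y, long) by 20 mm thick, with rows of coloured dimples, about 350 g; lies on the bench. Origin: centre of its underside, z up. Grip it at its middle across its 62 mm width.
- palette_rest: Rest for the palette, fixed: a grey bar 58 mm wide (its x), 166 mm long (its y), bearing surface 14 mm above the bench, with a lip 8 mm thick and 8 mm higher at each end, 150 mm free between them. The palette lies on it lengthwise (either way round), overhanging 2 mm per long side, so fingers across its width pass beside the bar. Origin: centre of its underside, on the bench.
- plinth: Firing plinth, fixed: a brown round column 54 mm in diameter with its flat top 40 mm above the bench, on a steel foot disc 84 mm in diameter and 6 mm thick. The firing tray stands on it, overhanging 6 mm all round. Origin: centre of its underside, on the bench.
- ring_large: Large ring holder for the large jar, fixed, aluminium: inner diameter 77 mm, outer 87 mm, rim 11 mm above the bench, inner floor 3 mm above the bench. Origin: centre of its underside, on the bench.
- ring_small: Small ring holder for the small jar, fixed, aluminium: inner diameter 56 mm, outer 66 mm, rim 11 mm above the bench, inner floor 3 mm above the bench. Origin: centre of its underside, on the bench.
- mug: Bystander: empty yellow mug, 90 mm diameter, 75 mm tall, standing loose on the bench to the robot's left. Origin: centre of its underside.
- blue_box: Bystander: blue plastic box with a narrower lid, 85 by 110 mm (x, y), 83 mm tall, standing loose on the bench to the robot's right. Origin: centre of its underside.

How it is judged:
At the end, for the whole second after the job is handed in: The firing tray stands on the plinth within 13 mm of its centre; each jar stands inside its own ring, on its floor, within 12 mm of the centre; the palette lies on its rest within 13 mm across, 12 mm along and 0.2 rad of it; all upright (within 0.1 rad) and at rest (horizontal distance between firing_tray and plinth below 0.013 m and z of firing_tray in the frame of plinth between 0.035 and 0.045 m and angle between each of firing_tray, jar_large, jar_small, palette's own z axis and vertical below 0.1 rad and horizontal distance between jar_large and ring_large below 0.012 m and z of jar_large in the frame of ring_large between -0.001 and 0.007 m and horizontal distance between jar_small and ring_small below 0.012 m and z of jar_small in the frame of ring_small between -0.001 and 0.007 m and x of palette in the frame of palette_rest between -0.013 and 0.013 m and y of palette in the frame of palette_rest between -0.012 and 0.012 m and z of palette in the frame of palette_rest between 0.01 and 0.018 m and angle between the y axis of palette and the y axis of palette_rest, either way round below 0.2 rad and linear speed of each of firing_tray, jar_large, jar_small, palette below 0.02 m/s); the robot touches nothing.
It fails at once if a piece of the stack tipped by more than 0.6 rad (angle between any of firing_tray, jar_large, jar_small, palette's own z axis and vertical above 0.6 rad).
It fails at once if the mug or the blue box moved by more than 30 mm (distance of any of mug, blue_box from where it was at the start of the episode above 0.03 m).
It also fails if it takes over 112 s, if anything falls off the work surface, if the arm or the gripper's body presses on something with over 40 N, if the wrist force passes 120 N, or if a joint passes its speed limit or range.

### The arm

A 6-joint arm with a two-finger parallel gripper is mounted at the origin on the work surface. World frame = base frame: x ahead of the robot, y to its left, z up, the work surface at z = 0. Lengths are in m, angles in rad, forces in N, time in s.
With the tool pointing down it reaches from about 0.35 to 0.8 m from the base axis. Payload 7.3 kg.
Tool frame: the origin (TCP) lies midway between the tips of the shut fingers; the grasp point (between the pads) lies 19 mm behind it; z points along the fingers, y is the line along which they close (so a half turn about z gives the same grasp; the last joint's range is limited). The gripper opens to 85 mm and grips with 20 to 120 N. Pads are 22 mm wide; open, the fingers measure 114 mm over their backs; the gripper's body (76 mm by 85 mm) begins 54 mm behind the grasp point. The pads swing forward as they close: fully open they stand 13 mm farther back than shut.
Start: joints at [-1.343, 0.342, 1.524, -0, 1.275, -0.146], TCP at [0.192, -0.489, 0.231] pointing down, gripper open.
Joint ranges: [-2.53, 2.53], [-0.77, 2.02], [0.04, 2.7], [-1, 4.14], [0.28, 2.66], [-3.11, 3.11]. Speed limits (rad/s): [2.57, 2.57, 3.14, 3.14, 3.14, 3.14].

### API

Orientations are given as [roll, pitch, yaw] about the fixed x, y, z axes, in that order (R = Rz(yaw) Ry(pitch) Rx(roll)).
In Python, from cell import bot gives the robot as it stands. The module is installed in compiled form; this text tells all that it offers.
- The arm moves only by the tool apply_moves, never from a script. Its argument "rows" is a list of rows, each a list of 6 numbers: the shift along the tool's x, y, z scaled (see below), then the turn, a rotation vector about the tool's x, y, z scaled (see below). In form: [[dx, dy, dz, wx, wy, wz], ...]. A call has 1 to 5 rows; each row shifts and turns the commanded pose from where the row before left it, along the tool's axes as they then stand; what a row does not reach is not made up. The controller multiplies each number of a shift by 50 mm and each number of a turn by 6 degrees. A row lasts 1/8 s, in which the tool goes at most 62.5 mm and 10.7 degrees, less where a joint would pass 70% of its speed; a pose out of reach is approached as far as the arm can. A call with a number of a shift or a turn outside -1 to 1 is refused whole. A call with a gripper value outside its range is refused whole. "claw" is the opening, from -1 (shut) to 1 (fully open), set as the call begins (left out, the last holds). The fingers move at their own pace and stop on an object; the grip force is fixed at half the most. Time passes only in rows, so rows that do not move let the fingers close. It gives the time, the measured TCP pose, the force, the opening and the grip force at its end, in the units of the state.
- bot.state(): the state, without advancing time (a new reading comes with each control period).
- bot.capture(name): name is "scene" or "top"; returns the picture (384x512x3 uint8, red, green, blue); there is no depth.
- bot.camera_params(name): a dict with "fx", "fy", "cx", "cy" (pixels), "position" and "rotation" of the camera in the world. Camera axes: x right, y up, looking along -z (the intrinsics and any distortion apply to the point x, -y, -z); pixel columns grow to the right and rows downward; lengths in m; the calibration is good to about 2 mm. A picture is of the moment at which its call begins. camera_params takes no time and is no camera call.
- bot.sign_off(): hands the job in; it is judged then, once.
Trained networks look in the newest picture that a camera, given by its name, has taken for a name from the list of things; names that differ only in an ending like _2 or _b are one class to them, and where a whole thing is asked for, a point or a joint stands for the part that bears it (a point fixed in the world has none). Each returns a list of dicts, best first, with "score" (0 to 1); they miss things now and then, are a little off and sometimes report something else, mostly with a low value. They report only what shows in the picture. A call takes as long as a camera call.
- bot.outline_of(camera, query): "mask" (384x512 bool, what is visible of it) and "location" ([column, row] in pixels, amid what is visible of it).
- bot.pinpoint(camera, query): "location" ([column, row] in pixels: a listed point, or the origin of a listed thing).
The state is a dict: "clock": time; "joints": joint angles; "joint_velocities": joint speeds; "joint_torque": joint torques, N m; "tool_pos": TCP position; "tcp_rot": TCP orientation; "force": force on the tool from outside, world axes, zero at the start; "wrist_torque": the same for the moment, N m; "width": opening from 0.0 (shut) to 1.0 (fully open); "grasp_force": force on a finger pad.
Only numpy, scipy, OpenCV 4.12 (cv2) and the standard library are available. Lean on these libraries where they do the work, as an engineer would, in place of code of your own. Each camera call takes 0.05 s, during which the arm holds its last target. There are 200 camera calls.

## Working session

There is one attempt and no reset: what is moved stays moved. The work goes in short steps, Python scripts to look and compute and a tool call to move; the robot and the scene stay as the last step left them, time stands still between calls to the robot, and variables do not carry over. Pictures are saved under pics/ and viewed, at most 14 in all, crops included, and the job is handed in when it is done.

Besides the shell and the picture viewer there is one more tool, called after "Request:" as name(argument=value, ...) on one line, values as JSON. apply_moves: Moves the arm, as the interface text tells. Shifts and turns lie within -1 to 1; 1 stands for 50 mm of shift or 6 degrees of turn. Its arguments: {"type":"object","properties":{"rows":{"type":"array"},"claw":{"type":"number"}},"required":["rows"]}

```bash
mkdir -p pics; python3 - <<'E'
from cell import bot
import cv2
for c in("scene","top"):
    im=bot.capture(c); cv2.imwrite(f"pics/{c}0.png",im[:,:,::-1])
    p=bot.camera_params(c); print(c,p)
    for q in "firing_tray jar_large jar_small palette palette_rest plinth ring_large ring_small mug blue_box".split():
        r=bot.pinpoint(c,q); print(q,[(x["location"],round(x["score"],2)) for x in r[:2]])
s=bot.state(); print({k:s[k] for k in("clock","tool_pos","tcp_rot","width","force")})
E
```

```text
scene {'fx': 462.05085141927236, 'fy': 462.05085141927236, 'cx': 257.16460564914104, 'cy': 197.28271943827866, 'position': array([ 1.21475184, -0.588611  ,  0.8212094 ]), 'rotation': array([0.86386744, 0.00596444, 0.83296673])}
firing_tray [([137.1, 236.2], 0.76)]
jar_large [([125.3, 251.0], 0.65)]
jar_small [([158.0, 248.3], 0.5)]
palette [([144.6, 257.1], 0.64)]
palette_rest [([234.8, 262.2], 0.61)]
plinth [([316.8, 200.5], 0.8)]
ring_large [([236.0, 206.5], 0.8), ([240.7, 261.5], 0.48)]
ring_small [([318.5, 154.2], 0.65), ([315.5, 202.6], 0.59)]
mug [([384.5, 174.0], 0.64)]
blue_box [([141.9, 351.4], 0.81)]
top {'fx': 375.7914015560081, 'fy': 375.7914015560081, 'cx': 255.6439757237101, 'cy': 187.00943960885076, 'position': array([ 0.47681433, -0.01099334,  1.21611456]), 'rotation': array([ 7.76931366e-02,  1.32817901e-04, -1.56897732e+00])}
firing_tray [([350.2, 216.1], 0.62), ([152.7, 217.3], 0.61)]
jar_large [([355.8, 222.0], 0.59), ([331.7, 211.1], 0.56)]
jar_small [([334.4, 211.9], 0.47)]
palette [([340.1, 217.6], 0.76)]
palette_rest [([296.9, 164.0], 0.96)]
plinth [([203.1, 170.3], 0.74)]
ring_large [([252.6, 209.8], 0.58)]
ring_small [([156.0, 213.7], 0.72)]
mug [([129.6, 152.8], 0.86)]
blue_box [([384.6, 151.7], 0.72)]
{'clock': 1.1, 'tool_pos': array([ 0.19172848, -0.48876703,  0.23132634]), 'tcp_rot': array([3.14147809e+00, 1.05719553e-08, 3.73767714e-01]), 'width': 1.006376559970846, 'force': array([-0.02438812, -0.47738707,  0.20421451])}
```

View pics/scene0.png

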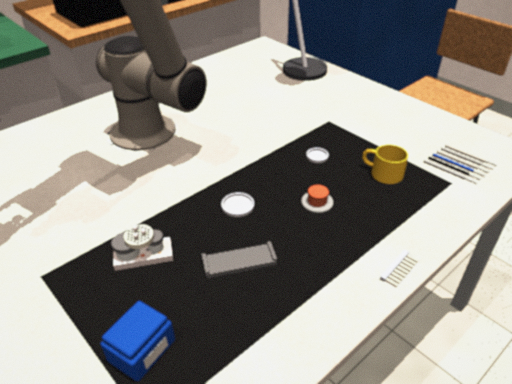

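View pics/top0.png

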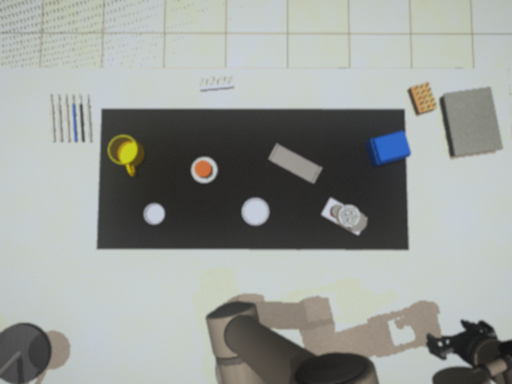

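```bash
cat > h.py <<'E'
from cell import bot
import numpy as np, cv2
from scipy.spatial.transform import Rotation as Ro
from scipy.optimize import minimize, least_squares
P={c:bot.camera_params(c) for c in("scene","top")}
def proj(c,X):
    p=P[c]; v=(np.atleast_2d(X)-p["position"])@Ro.from_euler("xyz",p["rotation"]).as_matrix()
    return np.c_[p["cx"]+p["fx"]*v[:,0]/-v[:,2], p["cy"]-p["fy"]*v[:,1]/-v[:,2]]
def tri(uv):
    f=lambda X:np.concatenate([(proj(c,X)[0]-uv[c]) for c in uv])
    r=least_squares(f,[.45,0,.02]); return r.x, np.abs(r.fun).max()
def ray(c,uv,z):
    return least_squares(lambda X:proj(c,[X[0],X[1],z])[0]-uv,[.45,0]).x
t=np.linspace(0,2*np.pi,48,endpoint=False)
def cyl(r,z0,z1,ox=0,oy=0): return np.array([[ox+r*np.cos(a),oy+r*np.sin(a),z] for a in t for z in(z0,z1)])
def box(x,y,z0,z1,oy=0): return np.array([[i*x/2,oy+j*y/2,z] for i in(-1,1) for j in(-1,1) for z in(z0,z1)])
S=4
def render(c,parts,q,shape,o):   # parts: list of convex point sets; q=x,y,yaw,dz
    m=np.zeros((shape[0]*S,shape[1]*S),np.uint8); k,s=np.cos(q[2]),np.sin(q[2])
    for X in parts:
        W=np.c_[q[0]+k*X[:,0]-s*X[:,1],q[1]+s*X[:,0]+k*X[:,1],X[:,2]+q[3]]
        h=cv2.convexHull(((proj(c,W)-o+.5)*S-.5).astype(np.float32))
        cv2.fillConvexPoly(m,np.round(h*16).astype(np.int32),255,shift=4)
    return cv2.resize(m,shape[::-1],interpolation=cv2.INTER_AREA)/255.
def fit(masks,parts,q0,free=(0,1,2)):
    free=list(free); R={}
    for c,m in masks.items():
        ys,xs=np.nonzero(m>.5); a=max(ys.min()-12,0);b=max(xs.min()-12,0)
        R[c]=(m[a:ys.max()+12,b:xs.max()+12].astype(float),np.array([b,a]))
    def cost(d):
        q=np.array(q0,float); q[free]+=d*np.array([.01,.01,.15,.01])[free]
        return sum(((render(c,parts,q,m.shape,o)-m)**2).sum()/m.sum() for c,(m,o) in R.items())
    best=None
    for s in (1,-.6):
        r=minimize(cost,np.zeros(len(free)),method="Nelder-Mead",options=dict(initial_simplex=np.vstack([np.zeros(len(free)),s*np.eye(len(free))]),xatol=.005,fatol=1e-5,maxiter=400))
        if best is None or r.fun<best.fun: best=r
    q=np.array(q0,float); q[free]+=best.x*np.array([.01,.01,.15,.01])[free]; return q,best.fun
def net(c,q,near=None):
    r=bot.outline_of(c,q)
    if near is not None: r=[x for x in r if np.hypot(*(np.array(x["location"])-near))<25]
    return r[0]["mask"].astype(float) if r else None
E
python3 - <<'E'
from h import *
pin={"firing_tray":[(137.1,236.2),(350.2,216.1)],"jar_large":[(125.3,251),(355.8,222)],"jar_small":[(158,248.3),(334.4,211.9)],"palette":[(144.6,257.1),(340.1,217.6)],
"palette_rest":[(234.8,262.2),(296.9,164)],"plinth":[(316.8,200.5),(203.1,170.3)],"ring_large":[(236,206.5),(252.6,209.8)],"ring_small":[(318.5,154.2),(156,213.7)],"mug":[(384.5,174),(129.6,152.8)],"blue_box":[(141.9,351.4),(384.6,151.7)]}
X={}
for n,(a,b) in pin.items():
    X[n],e=tri(dict(scene=a,top=b)); print(n,X[n].round(4),"res px %.1f"%e)
for c in P: bot.capture(c)
parts=dict(ring_large=[cyl(.0435,0,.011)],ring_small=[cyl(.033,0,.011)],plinth=[cyl(.042,0,.006),cyl(.027,0,.04)],
 palette_rest=[box(.058,.166,0,.014),box(.058,.008,0,.022,.079),box(.058,.008,0,.022,-.079)])
stack=lambda s:[box(.062,.134,0,.02),cyl(.030,.02,.062,0,s*.033),cyl(.02,.02,.062,0,-s*.033),cyl(.033,.062,.076)]
vis=[]
for n in parts:
    M={c:net(c,n,proj(c,[*X[n][:2],.01])[0]) for c in P}; M={c:m for c,m in M.items() if m is not None}
    fr=(0,1,2) if n=="palette_rest" else (0,1)
    for ms in (M,*[{c:M[c]} for c in M]):
        q,f=fit(ms,parts[n],[*X[n][:2],.5 if len(fr)==3 else 0,0],fr); print(n,list(ms),q.round(4),"%.3f"%f)
    q,f=fit(M,parts[n],[*q[:3],0],(*fr,3)); print("  with z",q.round(4),"%.3f"%f)
M={}
for c in P:
    m=np.zeros((384,512))
    for n in("firing_tray","jar_large","jar_small","palette"):
        k=net(c,n,proj(c,[*X["palette"][:2],.04])[0])
        if k is None: print("miss",c,n)
        else:
            m=np.maximum(m,k)
            if n=="firing_tray": T=M.setdefault("T",{}); T[c]=k
    M[c]=m
T=M.pop("T")
J=np.arctan2(*(X["jar_large"]-X["jar_small"])[[1,0]])-np.pi/2; print("yaw guess",J)
for s in(1,-1):
  for ms in (M,*[{c:M[c]} for c in M]):
    q,f=fit(ms,stack(s),[*X["palette"][:2],J,0]); print("stack",s,list(ms),q.round(4),"%.3f"%f)
q,f=fit(M,stack(1),q,(0,1,2,3));print(" z",q.round(4),f)
print("tray",*[x for x in fit(T,[cyl(.033,0,.014),cyl(.02,.014,.026)],[*q[:2],0,.062],(0,1,3))])
E
```

```text
firing_tray [ 0.4788 -0.296   0.0733] res px 0.5
jar_large [ 0.4601 -0.3245  0.0301] res px 0.4
jar_small [ 0.4927 -0.2591  0.0176] res px 0.7
palette [ 0.4725 -0.2862 -0.0096] res px 0.3
palette_rest [ 0.6446 -0.1458  0.008 ] res px 0.5
plinth [0.6244 0.1591 0.0062] res px 0.2
ring_large [ 0.4925 -0.0075 -0.0009] res px 2.1
ring_small [0.4875 0.3105 0.0138] res px 1.3
mug [0.6779 0.3963 0.0036] res px 1.6
blue_box [ 6.907e-01 -4.284e-01 -4.000e-04] res px 1.2
ring_large ['scene', 'top'] [ 0.492  -0.0078  0.      0.    ] 0.098
ring_large ['scene'] [ 0.4899 -0.0072  0.      0.    ] 0.043
ring_large ['top'] [ 0.4937 -0.0079  0.      0.    ] 0.033
  with z [ 0.4927 -0.0081  0.      0.0022] 0.084
ring_small ['scene', 'top'] [0.483  0.3159 0.     0.    ] 0.157
ring_small ['scene'] [0.4801 0.3153 0.     0.    ] 0.032
ring_small ['top'] [0.4856 0.3163 0.     0.    ] 0.021
  with z [0.4838 0.3142 0.     0.003 ] 0.126
plinth ['scene', 'top'] [0.6256 0.1589 0.     0.    ] 0.139
plinth ['scene'] [0.6239 0.1587 0.     0.    ] 0.082
plinth ['top'] [0.6263 0.1581 0.     0.    ] 0.052
  with z [6.259e-01 1.589e-01 0.000e+00 2.000e-04] 0.140
palette_rest ['scene', 'top'] [ 0.646  -0.1345 -0.4963  0.    ] 0.078
palette_rest ['scene'] [ 0.645  -0.1344 -0.4923  0.    ] 0.046
palette_rest ['top'] [ 0.6468 -0.1346 -0.4953  0.    ] 0.024
  with z [ 0.6459 -0.1351 -0.4954  0.0009] 0.073
yaw guess -3.603472126514019
stack 1 ['scene', 'top'] [ 0.4763 -0.2889 -3.6433  0.    ] 1.122
stack 1 ['scene'] [ 0.4758 -0.2899 -3.6522  0.    ] 0.058
stack 1 ['top'] [ 0.4783 -0.2894 -3.6055  0.    ] 1.052
stack -1 ['scene', 'top'] [ 0.4763 -0.2908 -3.6239  0.    ] 1.204
stack -1 ['scene'] [ 0.4743 -0.2904 -3.6738  0.    ] 0.113
stack -1 ['top'] [ 0.4784 -0.2915 -3.5978  0.    ] 1.072
 z [ 4.7530e-01 -2.8930e-01 -3.6404e+00 -2.2000e-03] 1.1152574625976672
tray [ 0.54753917 -0.32127767  0.          0.13482358] 1.2521004727942684
```

```bash
python3 - <<'E'
from h import *
for c in P:
    im=cv2.cvtColor(bot.capture(c),cv2.COLOR_RGB2GRAY); m=np.zeros((384,512)); uv=proj(c,[.476,-.289,.03])[0].astype(int)
    w=34 if c=="top" else 50
    sl=np.s_[uv[1]-w:uv[1]+w,uv[0]-w:uv[0]+w]; m[sl]=im[sl]>55
    if c=="top": m[:, 372:]=0
    n,l,st,_=cv2.connectedComponentsWithStats(m.astype(np.uint8)); k=1+st[1:,4].argmax(); M=(l==k).astype(float)
    parts=[box(.062,.134,0,.02),cyl(.030,.02,.062,0,.033),cyl(.02,.02,.062,0,-.033),cyl(.033,.062,.076),cyl(.02,.076,.09)]
    print(c,st[k],*fit({c:M},parts,[.476,-.289,-3.63,0]))
    print("  s-1",*fit({c:M},parts[:1]+[cyl(.030,.02,.062,0,-.033),cyl(.02,.02,.062,0,.033)]+parts[3:],[.476,-.289,-3.63,0]))
    T=[x for x in bot.outline_of(c,"firing_tray")]
    for x in T: print("  T",x["location"],x["mask"].sum(),round(x["score"],2), fit({c:x["mask"].astype(float)},[cyl(.033,.062,.076),cyl(.02,.076,.088)],[.476,-.289,0,0],(0,1)) if np.hypot(*(x["location"]-uv))<40 else "")
E
```

```text
scene [  91  197   99   74 4851] [ 0.47474305 -0.28911741 -3.6736674   0.        ] 0.5543325288126738
  s-1 [ 0.47423302 -0.29191825 -3.66830218  0.        ] 0.5736150701120218
  T [137.7, 236.7] 569 0.6 (array([ 0.47787749, -0.29107051,  0.        ,  0.        ]), np.float64(0.04653840722339454))
top [ 320  197   49   40 1112] [ 0.47858536 -0.29348864 -3.6889204   0.        ] 0.12040131216825847
  s-1 [ 0.47734081 -0.29258258 -3.67001908  0.        ] 0.14046828972807912
  T [350.0, 215.3] 375 0.67 (array([ 0.47819751, -0.29149186,  0.        ,  0.        ]), np.float64(0.045703488401896704))
```

```bash
cat > go.py <<'E'
import sys,numpy as np
from cell import bot
s=bot.state(); p=s["tool_pos"]; r=s["tcp_rot"]; a=r[2]
x=np.array([float(v) for v in sys.argv[1:4]])-p
dy=float(sys.argv[4])-a if len(sys.argv)>4 else 0
dy=(dy+np.pi)%(2*np.pi)-np.pi
c,k=np.cos(a+dy),np.sin(a+dy)
print("t",s["clock"].round(2),"pos",p.round(4),"rpy",np.round(r,3),"w",round(s["width"],3),"F",s["force"].round(1),"g",s["grasp_force"])
print("after turn: shift units",np.round([ (c*x[0]+k*x[1])/.05,(k*x[0]-c*x[1])/.05,-x[2]/.05],3),"turn units wz",round(-np.degrees(dy)/6,3))
E
python3 go.py .478 -.291 .16 1.06
```

```text
Traceback (most recent call last):
  File "go.py", line 8, in <module>
    print("t",s["clock"].round(2),"pos",p.round(4),"rpy",np.round(r,3),"w",round(s["width"],3),"F",s["force"].round(1),"g",s["grasp_force"])
              ^^^^^^^^^^^^^^^^
AttributeError: 'float' object has no attribute 'round'
```

Request:
apply_moves(rows=[[0,0,0,0,0,-1],[0,0,0,0,0,-1],[0,0,0,0,0,-1],[0,0,0,0,0,-1],[0,0,0,0,0,-1]], claw=1)

```text
clock: 2.82
tool_pos: [0.1917, -0.4888, 0.2313]
tcp_rot: [3.142, 0.0, 0.901]
force: [0.6, 0.2, -0.1]
width: 0.996
grasp_force: 0.0
```

Request:
apply_moves(rows=[[0,0,0,0,0,-1],[0,0,0,0,0,-0.55],[0,0,0,0,0,0]])

```text
clock: 3.2
tool_pos: [0.1917, -0.4887, 0.2313]
tcp_rot: [3.142, 0.0, 1.059]
force: [0.6, -0.5, -0.1]
width: 1.0
grasp_force: 0.0
```

```bash
python3 go.py .478 -.291 .16 1.06
```

```text
Traceback (most recent call last):
  File "go.py", line 8, in <module>
    print("t",s["clock"].round(2),"pos",p.round(4),"rpy",np.round(r,3),"w",round(s["width"],3),"F",s["force"].round(1),"g",s["grasp_force"])
              ^^^^^^^^^^^^^^^^
AttributeError: 'float' object has no attribute 'round'
```

```bash
sed -i 's/s\["clock"\].round(2)/s["clock"]/' go.py; python3 go.py .478 -.291 .16 1.06
```

```text
t 3.2 pos [ 0.1917 -0.4887  0.2313] rpy [3.142 0.    1.059] w 1.0 F [ 0.6 -0.5 -0.1] g 0.0
after turn: shift units [6.249 3.061 1.427] turn units wz -0.008
```

Request:
apply_moves(rows=[[0.78,0.38,0.18,0,0,0],[0.78,0.38,0.18,0,0,0],[0.78,0.38,0.18,0,0,0],[0.78,0.38,0.18,0,0,0],[0.78,0.38,0.18,0,0,0]])

```text
clock: 3.82
tool_pos: [0.3711, -0.3643, 0.1862]
tcp_rot: [3.141, 0.0, 1.058]
force: [-0.6, 0.0, 0.2]
width: 1.001
grasp_force: 0.0
```

Request:
apply_moves(rows=[[0.78,0.38,0.18,0,0,0],[0.78,0.38,0.18,0,0,0],[0.78,0.38,0.18,0,0,0],[0,0,0,0,0,0]])

```text
clock: 4.32
tool_pos: [0.4785, -0.2889, 0.1584]
tcp_rot: [-3.14, -0.001, 1.062]
force: [-0.7, -0.5, -0.2]
width: 0.997
grasp_force: 0.0
```

```bash
python3 go.py .478 -.291 .044 1.06; python3 - <<'E'
from h import *
a=bot.capture("scene")[130:290,40:240]; b=bot.capture("top")[150:270,270:430]
cv2.imwrite("pics/g1.png",np.hstack([cv2.resize(a,(500,400)),cv2.resize(b,(300,400))])[:,:,::-1])
E
```

```text
t 4.325 pos [ 0.4785 -0.2889  0.1584] rpy [-3.140e+00 -1.000e-03  1.062e+00] w 0.997 F [-0.7 -0.5 -0.2] g 0.0
after turn: shift units [-0.041  0.012  2.288] turn units wz 0.022
```

View pics/g1.png

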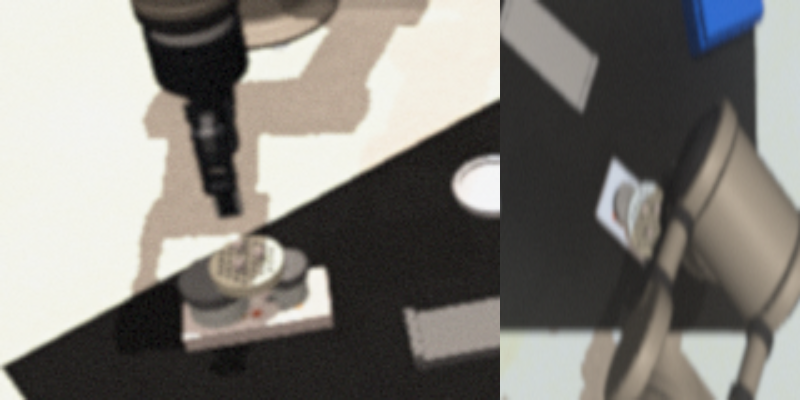

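Request:
apply_moves(rows=[[-0.04,0.01,0.6,0,0,0],[0,0,0.6,0,0,0],[0,0,0.6,0,0,0],[0,0,0.48,0,0,0],[0,0,0,0,0,0]])

```text
clock: 5.05
tool_pos: [0.4746, -0.2933, 0.0442]
tcp_rot: [-3.138, -0.0, 1.058]
force: [-0.8, -0.5, 0.1]
width: 1.0
grasp_force: 0.0
```

Request:
apply_moves(rows=[[0,0,0,0,0,0],[0,0,0,0,0,0],[0,0,0,0,0,0],[0,0,0,0,0,0],[0,0,0,0,0,0]], claw=-1)

```text
clock: 5.68
tool_pos: [0.4771, -0.2941, 0.0472]
tcp_rot: [3.138, 0.001, 1.06]
force: [-2.2, -1.3, 6.8]
width: 0.75
grasp_force: 66.2
```

Request:
apply_moves(rows=[[0,0,0,0,0,0],[0,0,-0.1,0,0,0],[0,0,-0.3,0,0,0],[0,0,-0.5,0,0,0],[0,0,0,0,0,0]])

```text
clock: 6.3
tool_pos: [0.4776, -0.2938, 0.0928]
tcp_rot: [3.137, 0.001, 1.06]
force: [-0.0, -0.7, -0.5]
width: 0.751
grasp_force: 66.0
```

```bash
python3 go.py .6255 .1585 .12 1.06; python3 - <<'E'
from h import *
a=bot.capture("scene")[130:290,40:240]
cv2.imwrite("pics/g2.png",cv2.resize(a,(600,480))[:,:,::-1])
E
```

```text
t 6.3 pos [ 0.4776 -0.2938  0.0928] rpy [3.137e+00 1.000e-03 1.060e+00] w 0.751 F [-0.  -0.7 -0.5] g 66.0358464717865
after turn: shift units [ 9.338 -1.842 -0.545] turn units wz -0.001
```

View pics/g2.png

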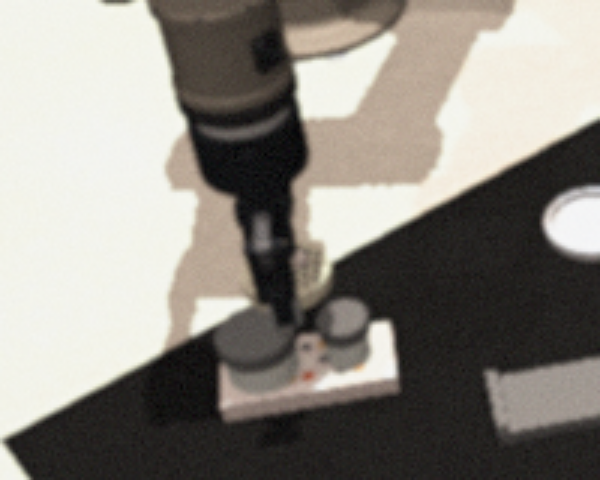

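Request:
apply_moves(rows=[[0,0,-0.5,0,0,0],[0.5,-0.1,-0.4,0,0,0],[0.8,-0.16,0,0,0,0],[0.8,-0.16,0,0,0,0],[0.8,-0.16,0,0,0,0]])

```text
clock: 6.98
tool_pos: [0.5218, -0.1509, 0.1344]
tcp_rot: [-3.14, 0.0, 1.059]
force: [1.2, -0.5, -0.2]
width: 0.748
grasp_force: 66.2
```

Request:
apply_moves(rows=[[0.8,-0.16,0,0,0,0],[0.8,-0.16,0,0,0,0],[0.8,-0.16,0,0,0,0],[0.8,-0.16,0,0,0,0],[0.8,-0.16,0,0,0,0]])

```text
clock: 7.6
tool_pos: [0.5847, 0.0431, 0.1342]
tcp_rot: [-3.14, 0.001, 1.06]
force: [0.7, -0.4, -0.5]
width: 0.748
grasp_force: 66.2
```

Request:
apply_moves(rows=[[0.8,-0.16,0,0,0,0],[0.8,-0.16,0,0,0,0],[0.6,-0.12,0,0,0,0],[0,0,0,0,0,0]])

```text
clock: 8.1
tool_pos: [0.6191, 0.1504, 0.1338]
tcp_rot: [-3.14, 0.001, 1.063]
force: [0.5, -0.1, -0.5]
width: 0.755
grasp_force: 66.2
```

```bash
python3 go.py .6255 .1585 .12 1.06; python3 - <<'E'
from h import *
a=bot.capture("scene"); b=bot.capture("top")
cv2.imwrite("pics/g3.png",np.hstack([cv2.resize(a[110:230,240:390],(500,400)),cv2.resize(b[120:240,140:230],(300,400))])[:,:,::-1])
z=bot.state()["tool_pos"]
for c in P:
    for x in bot.outline_of(c,"firing_tray"): print(c,x["location"],x["score"],x["mask"].sum())
    for n in("jar_large","jar_small","palette","plinth"):
        for x in bot.pinpoint(c,n): print(c,n,x["location"],round(x["score"],2))
# jars + palette fit
M={}
for c in P:
    im=cv2.cvtColor(bot.capture(c),cv2.COLOR_RGB2GRAY)
    for n,parts,q in(("palette",None,0),("jar_large",[cyl(.03,.02,.062)],0),("jar_small",[cyl(.02,.02,.062)],0)):
        m=net(c,n,proj(c,[.477,-.29,.03])[0])
        if m is not None: M.setdefault(n,{})[c]=m
for n,r in(("jar_large",.03),("jar_small",.02)):
    for c,m in M[n].items(): print(n,c,*fit({c:m},[cyl(r,.02,.062)],[.477,-.29,0,0],(0,1)))
U={c:np.maximum.reduce([M[n][c] for n in M if c in M[n]]) for c in P}
for c in U: print("stack",c,*fit({c:U[c]},[box(.062,.134,0,.02),cyl(.030,.02,.062,0,.033),cyl(.02,.02,.062,0,-.033)],[.477,-.29,-3.65,0]))
E
```

```text
t 8.1 pos [0.6191 0.1504 0.1338] rpy [-3.140e+00  1.000e-03  1.063e+00] w 0.755 F [ 0.5 -0.1 -0.5] g 66.22977375984192
after turn: shift units [0.203 0.033 0.277] turn units wz 0.026
scene [313.6, 154.1] 0.78 212
scene jar_large [126.8, 250.7] 0.86
scene jar_small [157.8, 247.3] 0.78
scene palette [139.7, 255.6] 0.97
scene plinth [316.5, 203.0] 0.76
top [332.4, 217.0] 0.24 348
top jar_large [384.4, 150.4] 0.61
top jar_large [351.5, 220.6] 0.58
top jar_small [333.6, 211.4] 0.73
top palette [344.2, 215.2] 0.57
top plinth [204.3, 171.7] 0.58
jar_large scene [ 0.4594823  -0.31880967  0.          0.        ] 0.05541086395342451
jar_large top [ 0.4596757  -0.32146704  0.          0.        ] 0.09898236402704953
jar_small scene [ 0.49106762 -0.26106635  0.          0.        ] 0.09651584805756279
jar_small top [ 0.49344776 -0.26343768  0.          0.        ] 0.08156543187685056
stack scene [ 0.47602341 -0.28974075 -3.62823063  0.        ] 0.03688232562927668
stack top [ 0.47654743 -0.29070263 -3.6535384   0.        ] 0.053775720164609055
```

View pics/g3.png

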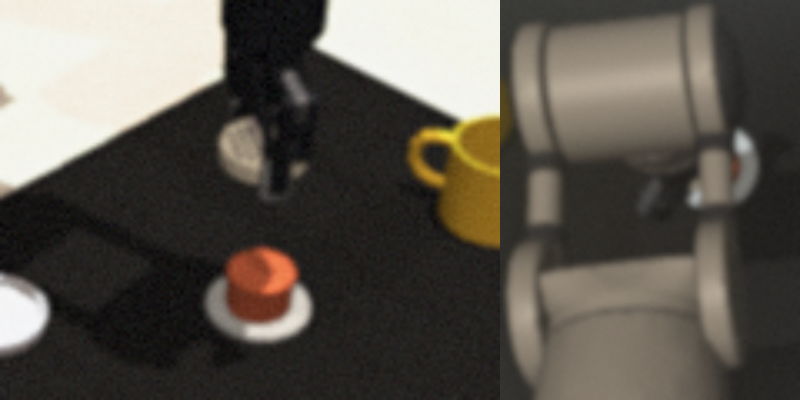

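```bash
python3 - <<'E'
from h import *
for d in(-.006,0,.006):
    X=cyl(.033,.1495,.1635)+np.array([.6191+d*np.cos(1.06),.1504+d*np.sin(1.06),0]); u=proj("scene",X); print(d,u.min(0),u.max(0))
a=bot.capture("scene")[140:172,295:345]; cv2.imwrite("pics/g4.png",cv2.resize(a,(800,512),interpolation=cv2.INTER_CUBIC)[:,:,::-1])
E
```

```text
-0.006 [301.92781435 145.57746475] [329.14495089 165.69619255]
0 [304.23724812 145.26356618] [331.460811   165.35285633]
0.006 [306.54265245 144.9502084 ] [333.77257712 165.01013319]
```

View pics/g4.png

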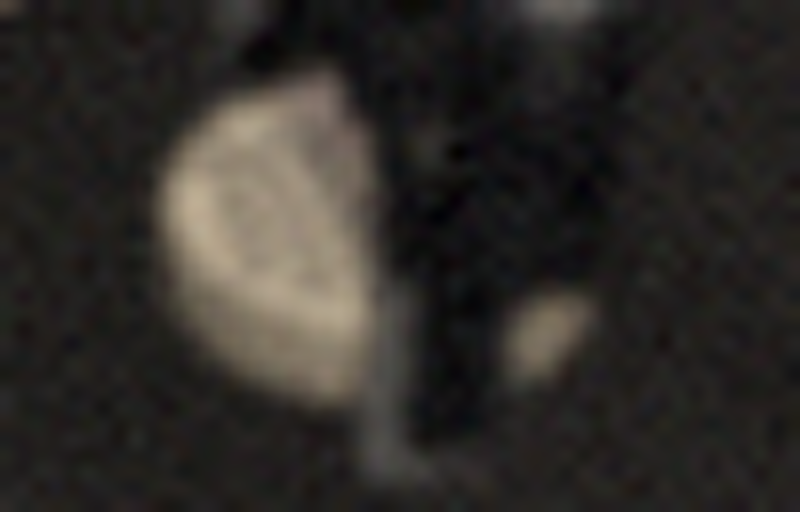

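Request:
apply_moves(rows=[[0.19,0.03,0.4,0,0,0],[0,0,0.6,0,0,0],[0,0,0.6,0,0,0],[0,0,0.44,0,0,0],[0,0,0,0,0,0]])

```text
clock: 9.78
tool_pos: [0.6237, 0.1561, 0.03]
tcp_rot: [-3.137, 0.003, 1.06]
force: [-0.6, 0.1, -0.5]
width: 0.752
grasp_force: 66.2
```

```bash
python3 go.py .6252 .1575 .0245 1.06
```

```text
t 9.775 pos [0.6237 0.1561 0.03  ] rpy [-3.137e+00  3.000e-03  1.060e+00] w 0.752 F [-0.6  0.1 -0.5] g 66.22766733169556
after turn: shift units [0.038 0.012 0.109] turn units wz -0.0
```

Request:
apply_moves(rows=[[0.04,0.01,0.05,0,0,0],[0,0,0.04,0,0,0],[0,0,0,0,0,0]])

```text
clock: 10.15
tool_pos: [0.6272, 0.1575, 0.0293]
tcp_rot: [3.141, -0.001, 1.06]
force: [-0.8, 0.1, 0.1]
width: 0.752
grasp_force: 66.2
```

Request:
apply_moves(rows=[[0,0,0.03,0,0,0],[0,0,0,0,0,0]])

```text
clock: 10.4
tool_pos: [0.6269, 0.1574, 0.0274]
tcp_rot: [3.141, 0.0, 1.06]
force: [-0.2, 0.8, 0.0]
width: 0.753
grasp_force: 66.2
```

Request:
apply_moves(rows=[[0,0,0.03,0,0,0],[0,0,0,0,0,0]])

```text
clock: 10.65
tool_pos: [0.6268, 0.1574, 0.0256]
tcp_rot: [-3.141, 0.0, 1.06]
force: [0.3, 0.4, -0.6]
width: 0.75
grasp_force: 66.2
```

Request:
apply_moves(rows=[[0,0,0.03,0,0,0],[0,0,0,0,0,0]])

```text
clock: 10.9
tool_pos: [0.627, 0.1575, 0.0253]
tcp_rot: [3.141, -0.0, 1.06]
force: [-3.2, -0.3, 5.9]
width: 0.753
grasp_force: 67.0
```

Request:
apply_moves(rows=[[0,0,0.03,0,0,0],[0,0,0,0,0,0]])

```text
clock: 11.15
tool_pos: [0.6271, 0.1575, 0.0252]
tcp_rot: [3.14, -0.0, 1.06]
force: [-6.1, -1.1, 14.9]
width: 0.753
grasp_force: 67.8
```

Request:
apply_moves(rows=[[0,0,-0.05,0,0,0],[0,0,0,0,0,0],[0,0,0,0,0,0],[0,0,0,0,0,0],[0,0,0,0,0,0]], claw=1)

```text
clock: 11.78
tool_pos: [0.6269, 0.1574, 0.025]
tcp_rot: [-3.141, 0.0, 1.06]
force: [-0.7, -0.3, -0.1]
width: 1.001
grasp_force: 0.0
```

Request:
apply_moves(rows=[[0,0,-0.3,0,0,0],[0,0,-0.6,0,0,0],[0,0,-0.8,0,0,0],[0,0,-0.8,0,0,0],[0,0,0,0,0,0]])

```text
clock: 12.4
tool_pos: [0.6292, 0.1578, 0.1556]
tcp_rot: [3.134, -0.005, 1.06]
force: [-0.2, -0.5, -0.6]
width: 1.0
grasp_force: 0.0
```

```bash
python3 go.py .4597 -.320 .12 1.06
```

```text
t 12.4 pos [0.6292 0.1578 0.1556] rpy [ 3.134 -0.005  1.06 ] w 1.0 F [-0.2 -0.5 -0.6] g 0.0
after turn: shift units [-9.993  1.715  0.712] turn units wz -0.002
```

Request:
apply_moves(rows=[[-1,0.17,0.04,0,0,0],[-1,0.17,0.04,0,0,0],[-1,0.17,0.04,0,0,0],[-1,0.17,0.04,0,0,0],[-1,0.17,0.04,0,0,0]])

```text
clock: 13.02
tool_pos: [0.5407, -0.0827, 0.1402]
tcp_rot: [-3.141, 0.0, 1.06]
force: [0.0, -0.5, -0.2]
width: 1.002
grasp_force: 0.0
```

Request:
apply_moves(rows=[[-1,0.17,0.04,0,0,0],[-1,0.17,0.04,0,0,0],[-1,0.17,0.04,0,0,0],[-1,0.17,0.04,0,0,0],[-1,0.17,0.04,0,0,0]])

```text
clock: 13.65
tool_pos: [0.4555, -0.3215, 0.1302]
tcp_rot: [-3.141, -0.0, 1.06]
force: [1.0, -0.0, 0.9]
width: 0.996
grasp_force: 0.0
```

Request:
apply_moves(rows=[[0,0,0.3,0,0,0],[0,0,0,0,0,0]])

```text
clock: 13.9
tool_pos: [0.4556, -0.3191, 0.1138]
tcp_rot: [-3.138, -0.001, 1.059]
force: [0.5, 0.0, 0.0]
width: 1.0
grasp_force: 0.0
```

```bash
python3 go.py .4597 -.320 .036 1.065; python3 - <<'E'
from h import *
b={c:bot.capture(c) for c in P}
n="firing_tray"
for c in P:
    m=net(c,n,proj(c,[.6255,.1585,.05])[0])
    if m is not None: print(c,m.sum(),*fit({c:m},[cyl(.033,.04,.054),cyl(.022,.054,.064)],[.6255,.1585,0,0],(0,1)))
    m=net(c,"plinth",proj(c,[.6255,.1585,.02])[0])
a=b["scene"]
cv2.imwrite("pics/g5.png",np.hstack([cv2.resize(a[140:240,250:375],(400,320)),cv2.resize(a[170:270,80:205],(400,320))])[:,:,::-1])
E
```

```text
t 13.9 pos [ 0.4556 -0.3191  0.1138] rpy [-3.138e+00 -1.000e-03  1.059e+00] w 1.0 F [0.5 0.  0. ] g 0.0
after turn: shift units [0.024 0.081 1.556] turn units wz -0.056
scene 407.0 [0.62768107 0.1612564  0.         0.        ] 0.04324811757337709
top 352.0 [0.62877392 0.15992404 0.         0.        ] 0.03887534514697145
```

View pics/g5.png

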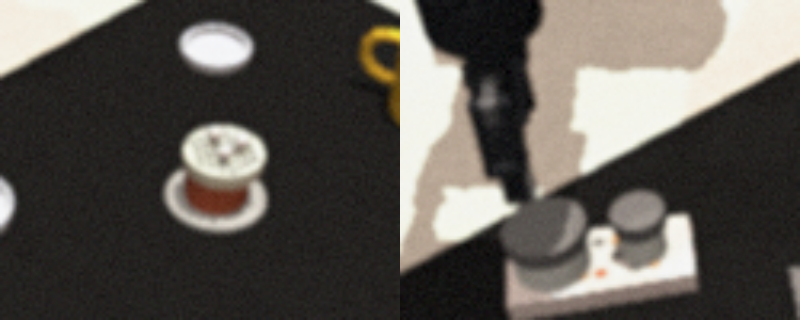

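Request:
apply_moves(rows=[[0.02,0.08,0.3,0,0,0],[0,0,0.5,0,0,0],[0,0,0.4,0,0,0],[0,0,0.35,0,0,0],[0,0,0,0,0,0]])

```text
clock: 14.82
tool_pos: [0.4597, -0.3203, 0.0358]
tcp_rot: [-3.138, -0.001, 1.06]
force: [0.0, 0.9, -0.1]
width: 0.995
grasp_force: 0.0
```

Request:
apply_moves(rows=[[0,0,0,0,0,0],[0,0,0,0,0,0],[0,0,0,0,0,0],[0,0,0,0,0,0],[0,0,0,0,0,0]], claw=-1)

```text
clock: 15.45
tool_pos: [0.4611, -0.3218, 0.0389]
tcp_rot: [3.139, 0.001, 1.06]
force: [-0.4, 0.6, 6.4]
width: 0.684
grasp_force: 64.7
```

Request:
apply_moves(rows=[[0,0,0,0,0,0],[0,0,-0.2,0,0,0],[0,0,-0.5,0,0,0],[0,0,-0.8,0,0,0],[0,0,0,0,0,0]])

```text
clock: 16.08
tool_pos: [0.4619, -0.3226, 0.1162]
tcp_rot: [3.135, 0.002, 1.06]
force: [-0.5, 0.4, -1.5]
width: 0.683
grasp_force: 64.6
```

```bash
python3 go.py .492 -.0078 .12 1.06
```

```text
t 16.075 pos [ 0.4619 -0.3226  0.1162] rpy [3.135e+00 2.000e-03 1.060e+00] w 0.683 F [-0.5  0.4 -1.5] g 64.57033395767212
after turn: shift units [ 5.787 -2.553 -0.076] turn units wz -0.002
```

Request:
apply_moves(rows=[[0.4,-0.18,0,0,0,0],[0.8,-0.35,0,0,0,0],[0.8,-0.35,0,0,0,0],[0.8,-0.35,0,0,0,0],[0.8,-0.35,0,0,0,0]])

```text
clock: 16.7
tool_pos: [0.4783, -0.1228, 0.1116]
tcp_rot: [-3.139, 0.0, 1.06]
force: [0.5, -1.0, -0.2]
width: 0.675
grasp_force: 64.6
```

Request:
apply_moves(rows=[[0.8,-0.35,0,0,0,0],[0.8,-0.35,0,0,0,0],[0.6,-0.27,0,0,0,0],[0,0,0,0,0,0],[0,0,0,0,0,0]])

```text
clock: 17.32
tool_pos: [0.4902, -0.0056, 0.1121]
tcp_rot: [-3.14, 0.001, 1.061]
force: [0.1, 0.3, -1.0]
width: 0.679
grasp_force: 64.5
```

```bash
python3 go.py .492 -.0078 .04 1.06
```

```text
t 17.325 pos [ 0.4902 -0.0056  0.1121] rpy [-3.140e+00  1.000e-03  1.061e+00] w 0.679 F [ 0.1  0.3 -1. ] g 64.52850937843323
after turn: shift units [-0.021  0.052  1.442] turn units wz 0.006
```

Request:
apply_moves(rows=[[-0.02,0.05,0.5,0,0,0],[0,0,0.5,0,0,0],[0,0,0.44,0,0,0],[0,0,0,0,0,0],[0,0,0,0,0,0]])

```text
clock: 17.95
tool_pos: [0.4931, -0.0087, 0.0413]
tcp_rot: [3.141, -0.0, 1.059]
force: [-0.0, 0.3, -1.0]
width: 0.68
grasp_force: 64.6
```

```bash
python3 go.py .492 -.0078 .026 1.06
```

```text
t 17.95 pos [ 0.4931 -0.0087  0.0413] rpy [ 3.141 -0.     1.059] w 0.68 F [-0.   0.3 -1. ] g 64.61145043373108
after turn: shift units [ 0.005 -0.028  0.306] turn units wz -0.012
```

Request:
apply_moves(rows=[[0,0,0.15,0,0,0],[0,0,0.13,0,0,0],[0,0,0,0,0,0]])

```text
clock: 18.32
tool_pos: [0.4924, -0.008, 0.0263]
tcp_rot: [-3.141, 0.0, 1.06]
force: [0.1, 0.5, -0.8]
width: 0.683
grasp_force: 64.6
```

Request:
apply_moves(rows=[[0,0,0.04,0,0,0],[0,0,0,0,0,0]])

```text
clock: 18.58
tool_pos: [0.4928, -0.0081, 0.0248]
tcp_rot: [3.142, 0.0, 1.06]
force: [-0.6, -0.3, -0.9]
width: 0.674
grasp_force: 64.6
```

Request:
apply_moves(rows=[[0,0,0.04,0,0,0],[0,0,0,0,0,0]])

```text
clock: 18.82
tool_pos: [0.4927, -0.0081, 0.0227]
tcp_rot: [-3.141, 0.0, 1.06]
force: [-1.6, -0.6, -1.5]
width: 0.682
grasp_force: 64.6
```

Request:
apply_moves(rows=[[0,0,0.04,0,0,0],[0,0,0,0,0,0]])

```text
clock: 19.08
tool_pos: [0.493, -0.0081, 0.0219]
tcp_rot: [3.141, -0.0, 1.06]
force: [-3.7, 0.4, 11.5]
width: 0.677
grasp_force: 66.0
```

Seated on the floor. Release and go to the small jar.

Request:
apply_moves(rows=[[0,0,-0.03,0,0,0],[0,0,0,0,0,0],[0,0,0,0,0,0],[0,0,0,0,0,0],[0,0,0,0,0,0]], claw=1)

```text
clock: 19.7
tool_pos: [0.4928, -0.0081, 0.0222]
tcp_rot: [-3.142, 0.0, 1.06]
force: [-0.6, -0.2, -0.1]
width: 1.0
grasp_force: 0.0
```

Request:
apply_moves(rows=[[0,0,-0.3,0,0,0],[0,0,-0.6,0,0,0],[0,0,-0.8,0,0,0],[0,0,-0.3,0,0,0],[0,0,0,0,0,0]])

```text
clock: 20.32
tool_pos: [0.4937, -0.0082, 0.1243]
tcp_rot: [3.138, -0.001, 1.06]
force: [-0.5, -0.1, -1.0]
width: 1.001
grasp_force: 0.0
```

```bash
python3 go.py .492 -.262 .11 1.06
```

```text
t 20.325 pos [ 0.4937 -0.0082  0.1243] rpy [ 3.138e+00 -1.000e-03  1.060e+00] w 1.001 F [-0.5 -0.1 -1. ] g 0.0
after turn: shift units [-4.444  2.451  0.285] turn units wz -0.002
```

Request:
apply_moves(rows=[[-0.85,0.47,0.05,0,0,0],[-0.85,0.47,0.05,0,0,0],[-0.85,0.47,0.05,0,0,0],[-0.85,0.47,0.05,0,0,0],[-0.85,0.47,0.05,0,0,0]])

```text
clock: 20.95
tool_pos: [0.4907, -0.2522, 0.1089]
tcp_rot: [-3.14, -0.0, 1.06]
force: [0.5, -0.7, 0.1]
width: 1.0
grasp_force: 0.0
```

Request:
apply_moves(rows=[[-0.19,0.1,0.03,0,0,0],[0,0,0,0,0,0],[0,0,0,0,0,0]])

```text
clock: 21.32
tool_pos: [0.4909, -0.2602, 0.108]
tcp_rot: [-3.14, -0.0, 1.061]
force: [0.1, 1.1, -0.5]
width: 1.0
grasp_force: 0.0
```

```bash
python3 go.py .492 -.262 .036 1.06; python3 - <<'E'
from h import *
a=bot.capture("scene"); bot.capture("top")
for c in P:
    for n,g,r,z,q in(("jar_large",(.492,-.008,.02),.03,.003,0),("jar_small",(.492,-.262,.04),.02,.02,0)):
        m=net(c,n,proj(c,g)[0])
        if m is not None: print(n,c,*fit({c:m},[cyl(r,z,z+.042)],[*g[:2],0,0],(0,1)))
cv2.imwrite("pics/g6.png",np.hstack([cv2.resize(a[160:260,175:300],(400,320)),cv2.resize(a[170:270,80:205],(400,320))])[:,:,::-1])
E
```

```text
t 21.325 pos [ 0.4909 -0.2602  0.108 ] rpy [-3.14  -0.     1.061] w 1.0 F [ 0.1  1.1 -0.5] g 0.0
after turn: shift units [-0.021  0.036  1.441] turn units wz 0.008
jar_large scene [ 0.49139682 -0.00384514  0.          0.        ] 0.08002217539705471
jar_small scene [ 0.49134165 -0.26078216  0.          0.        ] 0.09271504858122774
jar_large top [ 0.4931756  -0.00651677  0.          0.        ] 0.03962948824774484
jar_small top [ 0.49471984 -0.25442761  0.          0.        ] 0.889581109233479
```

View pics/g6.png

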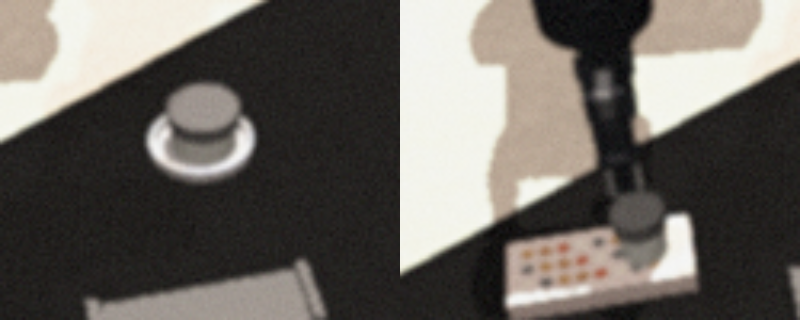

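Request:
apply_moves(rows=[[-0.02,0.03,0.4,0,0,0],[0,0,0.5,0,0,0],[0,0,0.3,0,0,0],[0,0,0.22,0,0,0],[0,0,0,0,0,0]])

```text
clock: 22.25
tool_pos: [0.4917, -0.2631, 0.0368]
tcp_rot: [-3.141, -0.0, 1.06]
force: [0.1, -0.1, 0.2]
width: 1.001
grasp_force: 0.0
```

Request:
apply_moves(rows=[[0,0,0,0,0,0],[0,0,0,0,0,0],[0,0,0,0,0,0],[0,0,0,0,0,0],[0,0,0,0,0,0]], claw=-1)

```text
clock: 22.88
tool_pos: [0.4924, -0.2636, 0.0382]
tcp_rot: [3.14, 0.0, 1.06]
force: [-0.1, 0.9, 5.8]
width: 0.448
grasp_force: 60.2
```

Request:
apply_moves(rows=[[0,0,0,0,0,0],[0,0,-0.2,0,0,0],[0,0,-0.5,0,0,0],[0,0,-0.8,0,0,0],[0,0,-0.3,0,0,0]])

```text
clock: 23.5
tool_pos: [0.4927, -0.2639, 0.1298]
tcp_rot: [3.138, 0.001, 1.06]
force: [1.2, -0.2, -1.0]
width: 0.449
grasp_force: 60.3
```

```bash
python3 go.py .483 .3158 .12 1.06
```

```text
t 23.5 pos [ 0.4927 -0.2639  0.1298] rpy [3.138e+00 1.000e-03 1.060e+00] w 0.449 F [ 1.2 -0.2 -1. ] g 60.27833104133606
after turn: shift units [10.019 -5.837  0.196] turn units wz -0.002
```

Request:
apply_moves(rows=[[0.4,-0.23,0,0,0,0],[0.8,-0.466,0,0,0,0],[0.8,-0.466,0,0,0,0],[0.8,-0.466,0,0,0,0],[0.8,-0.466,0,0,0,0]])

```text
clock: 24.12
tool_pos: [0.4869, -0.0522, 0.1258]
tcp_rot: [-3.138, 0.001, 1.06]
force: [0.7, -0.6, -0.4]
width: 0.446
grasp_force: 60.3
```

Request:
apply_moves(rows=[[0.8,-0.466,0,0,0,0],[0.8,-0.466,0,0,0,0],[0.8,-0.466,0,0,0,0],[0.8,-0.466,0,0,0,0],[0.8,-0.466,0,0,0,0]])

```text
clock: 24.75
tool_pos: [0.4826, 0.1785, 0.1257]
tcp_rot: [-3.139, 0.002, 1.06]
force: [-0.4, -0.1, -1.1]
width: 0.445
grasp_force: 60.3
```

Request:
apply_moves(rows=[[0.8,-0.466,0,0,0,0],[0.8,-0.466,0,0,0,0],[0.5,-0.29,0,0,0,0],[0,0,0,0,0,0],[0,0,0,0,0,0]])

```text
clock: 25.38
tool_pos: [0.4815, 0.2975, 0.1261]
tcp_rot: [-3.14, 0.002, 1.06]
force: [0.8, 0.1, -0.9]
width: 0.449
grasp_force: 60.3
```

```bash
python3 go.py .483 .3158 .04 1.06
```

```text
t 25.375 pos [0.4815 0.2975 0.1261] rpy [-3.14e+00  2.00e-03  1.06e+00] w 0.449 F [ 0.8  0.1 -0.9] g 60.30978798866272
after turn: shift units [ 0.334 -0.154  1.721] turn units wz 0.004
```

Request:
apply_moves(rows=[[0.33,-0.15,0.3,0,0,0],[0,0,0.5,0,0,0],[0,0,0.5,0,0,0],[0,0,0.42,0,0,0],[0,0,0,0,0,0]])

```text
clock: 26.0
tool_pos: [0.4831, 0.3152, 0.0388]
tcp_rot: [-3.139, 0.004, 1.059]
force: [0.6, -0.7, 0.3]
width: 0.448
grasp_force: 60.3
```

```bash
python3 go.py .483 .3158 .026 1.06
```

```text
t 26.0 pos [0.4831 0.3152 0.0388] rpy [-3.139  0.004  1.059] w 0.448 F [ 0.6 -0.7  0.3] g 60.311408042907715
after turn: shift units [ 0.01  -0.007  0.257] turn units wz -0.011
```

Request:
apply_moves(rows=[[0,0,0.13,0,0,0],[0,0,0.12,0,0,0],[0,0,0,0,0,0]])

```text
clock: 26.38
tool_pos: [0.4843, 0.3158, 0.0286]
tcp_rot: [-3.142, 0.0, 1.06]
force: [0.6, -0.8, -1.4]
width: 0.449
grasp_force: 60.3
```

Request:
apply_moves(rows=[[0,0,0.04,0,0,0],[0,0,0,0,0,0]])

```text
clock: 26.62
tool_pos: [0.4844, 0.3159, 0.0269]
tcp_rot: [3.141, -0.0, 1.06]
force: [-0.9, 0.6, -0.4]
width: 0.45
grasp_force: 60.3
```

Request:
apply_moves(rows=[[0,0,0.04,0,0,0],[0,0,0,0,0,0]])

```text
clock: 26.88
tool_pos: [0.4843, 0.3158, 0.0246]
tcp_rot: [-3.142, 0.0, 1.06]
force: [-0.1, 0.6, -0.5]
width: 0.451
grasp_force: 60.3
```

Request:
apply_moves(rows=[[0,0,0.04,0,0,0],[0,0,0,0,0,0]])

```text
clock: 27.12
tool_pos: [0.4843, 0.3158, 0.0226]
tcp_rot: [-3.141, 0.0, 1.06]
force: [-0.2, 0.4, -0.8]
width: 0.449
grasp_force: 60.3
```

Request:
apply_moves(rows=[[0,0,0.03,0,0,0],[0,0,0,0,0,0]])

```text
clock: 27.38
tool_pos: [0.4845, 0.3159, 0.0213]
tcp_rot: [3.141, -0.0, 1.06]
force: [-0.4, 0.3, -0.6]
width: 0.448
grasp_force: 60.6
```

Request:
apply_moves(rows=[[0,0,0.03,0,0,0],[0,0,0,0,0,0]])

```text
clock: 27.62
tool_pos: [0.4845, 0.316, 0.0212]
tcp_rot: [3.141, -0.001, 1.06]
force: [-3.4, -1.8, 12.8]
width: 0.45
grasp_force: 61.7
```

Request:
apply_moves(rows=[[0,0,-0.03,0,0,0],[0,0,0,0,0,0],[0,0,0,0,0,0],[0,0,0,0,0,0],[0,0,0,0,0,0]], claw=1)

```text
clock: 28.25
tool_pos: [0.4844, 0.3159, 0.0211]
tcp_rot: [-3.142, 0.0, 1.06]
force: [0.4, 0.3, -0.8]
width: 1.001
grasp_force: 0.0
```

Request:
apply_moves(rows=[[0,0,-0.3,0,0,0],[0,0,-0.6,0,0,0],[0,0,-0.8,0,0,0],[0,0,-0.3,0,0,0],[0,0,0,0,0,0]])

```text
clock: 28.88
tool_pos: [0.4849, 0.3162, 0.1225]
tcp_rot: [3.14, -0.002, 1.06]
force: [-0.2, 0.3, -0.1]
width: 1.001
grasp_force: 0.0
```

```bash
python3 go.py .4765 -.290 .11 1.06; python3 - <<'E'
from h import *
a=bot.capture("scene"); bot.capture("top")
for c in P:
    m=net(c,"jar_small",proj(c,[.483,.316,.02])[0])
    if m is not None: print("small",c,*fit({c:m},[cyl(.02,.003,.045)],[.483,.316,0,0],(0,1)))
    m=net(c,"palette",proj(c,[.4765,-.29,.02])[0])
    if m is not None: print("palette",c,*fit({c:m},[box(.062,.134,0,.02)],[.4765,-.29,-.5,0]))
cv2.imwrite("pics/g7.png",cv2.resize(a[110:210,255:380],(500,400))[:,:,::-1])
E
```

```text
t 28.875 pos [0.4849 0.3162 0.1225] rpy [ 3.14e+00 -2.00e-03  1.06e+00] w 1.001 F [-0.2  0.3 -0.1] g 0.0
after turn: shift units [-10.658   5.78    0.25 ] turn units wz -0.002
small scene [0.4836958  0.32000122 0.         0.        ] 0.18019866770237508
palette scene [ 0.47640522 -0.28909556 -0.5091075   0.        ] 0.04421198649920112
small top [0.48471836 0.3165402  0.         0.        ] 0.31535346981930024
palette top [ 0.47725269 -0.29054916 -0.5023492   0.        ] 0.10320673614791262
```

View pics/g7.png

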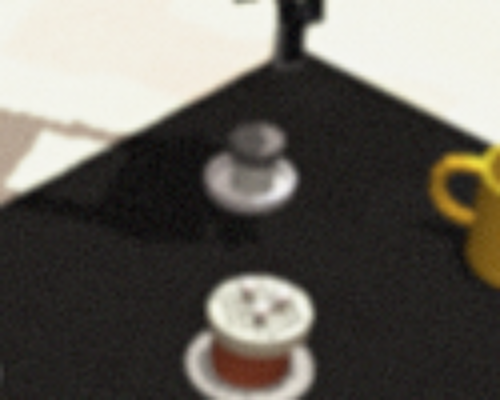

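Request:
apply_moves(rows=[[-0.8,0.434,0,0,0,0],[-0.8,0.434,0,0,0,0],[-0.8,0.434,0,0,0,0],[-0.8,0.434,0,0,0,0],[-0.8,0.434,0,0,0,0]])

```text
clock: 29.8
tool_pos: [0.4808, 0.087, 0.1207]
tcp_rot: [-3.141, 0.001, 1.06]
force: [-0.0, 0.0, -0.0]
width: 1.003
grasp_force: 0.0
```

Request:
apply_moves(rows=[[-0.8,0.434,0,0,0,0],[-0.8,0.434,0,0,0,0],[-0.8,0.434,0,0,0,0],[-0.8,0.434,0,0,0,0],[-0.8,0.434,0,0,0,0]])

```text
clock: 30.42
tool_pos: [0.4777, -0.1406, 0.1208]
tcp_rot: [-3.141, 0.0, 1.06]
force: [1.4, -0.4, 0.1]
width: 1.004
grasp_force: 0.0
```

Request:
apply_moves(rows=[[-0.8,0.434,0,0,0,0],[-0.8,0.434,0,0,0,0],[-0.8,0.434,0,0,0,0],[-0.2,0.11,0,0,0,-0.06],[0,0,0,0,0,0]])

```text
clock: 31.05
tool_pos: [0.4756, -0.287, 0.1206]
tcp_rot: [-3.14, -0.0, 1.065]
force: [-0.5, 0.1, -0.6]
width: 1.002
grasp_force: 0.0
```

```bash
python3 go.py .4768 -.290 .02 1.066
```

```text
t 31.05 pos [ 0.4756 -0.287   0.1206] rpy [-3.14  -0.     1.065] w 1.002 F [-0.5  0.1 -0.6] g 0.0
after turn: shift units [-0.041  0.049  2.012] turn units wz -0.012
```

Request:
apply_moves(rows=[[-0.04,0.05,0.5,0,0,0],[0,0,0.6,0,0,0],[0,0,0.6,0,0,0],[0,0,0.31,0,0,0],[0,0,0,0,0,0]])

```text
clock: 31.68
tool_pos: [0.477, -0.2887, 0.0201]
tcp_rot: [-3.139, -0.0, 1.067]
force: [0.3, -0.7, -0.5]
width: 1.003
grasp_force: 0.0
```

Request:
apply_moves(rows=[[0,0,0.2,0,0,0],[0,0,0.2,0,0,0],[0,0,0,0,0,0]])

```text
clock: 32.05
tool_pos: [0.4769, -0.2897, 0.0002]
tcp_rot: [-3.14, -0.0, 1.066]
force: [-1.0, 0.4, 0.3]
width: 0.998
grasp_force: 0.0
```

```bash
python3 go.py .4768 -.290 -.002 1.066
```

```text
t 32.05 pos [ 4.769e-01 -2.897e-01  2.000e-04] rpy [-3.14  -0.     1.066] w 0.998 F [-1.   0.4  0.3] g 0.0
after turn: shift units [-0.005  0.001  0.044] turn units wz -0.001
```

Request:
apply_moves(rows=[[0,0,0.03,0,0,0],[0,0,0,0,0,0],[0,0,0,0,0,0],[0,0,0,0,0,0],[0,0,0,0,0,0]], claw=-1)

```text
clock: 32.67
tool_pos: [0.4775, -0.2903, -0.0002]
tcp_rot: [3.141, 0.0, 1.066]
force: [-0.2, -0.3, 5.4]
width: 0.71
grasp_force: 67.0
```

Request:
apply_moves(rows=[[0,0,0,0,0,0],[0,0,-0.1,0,0,0],[0,0,-0.2,0,0,0],[0,0,-0.3,0,0,0],[0,0,0,0,0,0]])

```text
clock: 33.3
tool_pos: [0.4781, -0.2907, 0.031]
tcp_rot: [3.138, 0.001, 1.066]
force: [0.2, -0.2, -3.5]
width: 0.706
grasp_force: 66.1
```

```bash
python3 go.py .646 -.1345 .09 1.075; python3 - <<'E'
from h import *
a=bot.capture("scene")
cv2.imwrite("pics/g8.png",cv2.resize(a[170:290,80:230],(500,400))[:,:,::-1])
E
```

```text
t 33.3 pos [ 0.4781 -0.2907  0.031 ] rpy [3.138e+00 1.000e-03 1.066e+00] w 0.706 F [ 0.2 -0.2 -3.5] g 66.14717602729797
after turn: shift units [ 4.345  1.467 -1.18 ] turn units wz -0.086
```

View pics/g8.png

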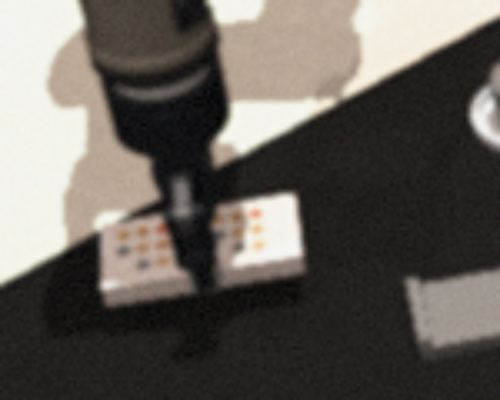

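Request:
apply_moves(rows=[[0,0,-0.5,0,0,0],[0,0,-0.5,0,0,0],[0.5,0.17,0,0,0,-0.09],[0.7,0.24,0,0,0,0],[0.7,0.24,0,0,0,0]])

```text
clock: 33.98
tool_pos: [0.5515, -0.2213, 0.079]
tcp_rot: [-3.141, 0.0, 1.075]
force: [0.7, -0.7, -3.2]
width: 0.706
grasp_force: 67.3
```

Request:
apply_moves(rows=[[0.7,0.24,0,0,0,0],[0.7,0.24,0,0,0,0],[0.6,0.2,0,0,0,0],[0.4,0.13,0,0,0,0],[0,0,0,0,0,0]])

```text
clock: 34.6
tool_pos: [0.6442, -0.1342, 0.0784]
tcp_rot: [-3.141, 0.0, 1.078]
force: [0.2, 0.2, -3.8]
width: 0.712
grasp_force: 67.3
```

```bash
python3 go.py .646 -.1345 .03 1.075
```

```text
t 34.6 pos [ 0.6442 -0.1342  0.0784] rpy [-3.141  0.     1.078] w 0.712 F [ 0.2  0.2 -3.8] g 67.32481241226196
after turn: shift units [0.012 0.034 0.969] turn units wz 0.025
```

Request:
apply_moves(rows=[[0.01,0.03,0.3,0,0,0],[0,0,0.4,0,0,0],[0,0,0.25,0,0,0],[0,0,0,0,0,0]])

```text
clock: 35.1
tool_pos: [0.6441, -0.1363, 0.03]
tcp_rot: [-3.138, 0.001, 1.075]
force: [-0.5, -0.2, -4.9]
width: 0.708
grasp_force: 67.2
```

```bash
python3 go.py .646 -.1345 .014 1.075; python3 - <<'E'
from h import *
a=bot.capture("scene")
cv2.imwrite("pics/g9.png",cv2.resize(a[200:290,180:300],(640,480))[:,:,::-1])
E
```

```text
t 35.1 pos [ 0.6441 -0.1363  0.03  ] rpy [-3.138e+00  1.000e-03  1.075e+00] w 0.708 F [-0.5 -0.2 -4.9] g 67.2177529335022
after turn: shift units [0.05  0.017 0.321] turn units wz -0.004
```

View pics/g9.png

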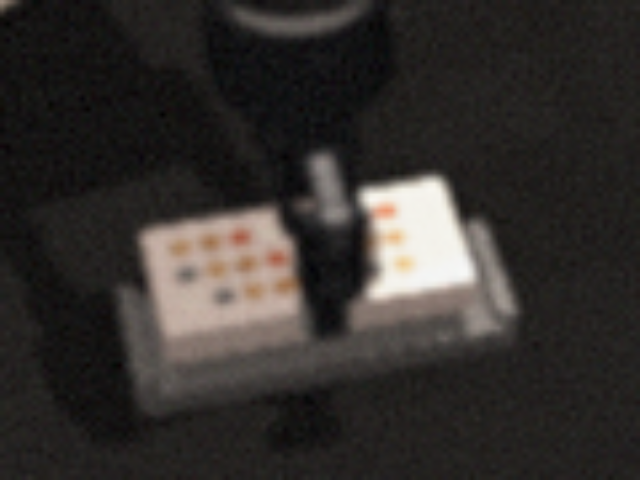

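Request:
apply_moves(rows=[[0.04,0.01,0.1,0,0,0],[0,0,0.1,0,0,0],[0,0,0.05,0,0,0],[0,0,0,0,0,0]])

```text
clock: 35.65
tool_pos: [0.6467, -0.1344, 0.0191]
tcp_rot: [-3.141, 0.0, 1.076]
force: [0.0, -0.1, -3.1]
width: 0.709
grasp_force: 67.4
```

Request:
apply_moves(rows=[[0,0,0.04,0,0,0],[0,0,0,0,0,0]])

```text
clock: 35.9
tool_pos: [0.6467, -0.1345, 0.0172]
tcp_rot: [-3.142, 0.0, 1.075]
force: [0.0, 0.8, -3.5]
width: 0.711
grasp_force: 67.4
```

Request:
apply_moves(rows=[[0,0,0.03,0,0,0],[0,0,0,0,0,0]])

```text
clock: 36.15
tool_pos: [0.6467, -0.1345, 0.0157]
tcp_rot: [-3.141, 0.0, 1.075]
force: [-0.3, 0.5, -3.9]
width: 0.708
grasp_force: 67.4
```

Request:
apply_moves(rows=[[0,0,0.03,0,0,0],[0,0,0,0,0,0]])

```text
clock: 36.4
tool_pos: [0.6467, -0.1345, 0.0141]
tcp_rot: [-3.141, 0.0, 1.075]
force: [0.6, 0.8, -4.8]
width: 0.709
grasp_force: 67.4
```

Request:
apply_moves(rows=[[0,0,0.03,0,0,0],[0,0,0,0,0,0]])

```text
clock: 36.65
tool_pos: [0.6469, -0.1345, 0.0138]
tcp_rot: [3.141, 0.0, 1.075]
force: [-3.5, 0.5, 4.9]
width: 0.709
grasp_force: 68.4
```

Contact at the expected height; release and lift away.

Request:
apply_moves(rows=[[0,0,-0.02,0,0,0],[0,0,0,0,0,0],[0,0,0,0,0,0],[0,0,0,0,0,0],[0,0,0,0,0,0]], claw=1)

```text
clock: 37.28
tool_pos: [0.6468, -0.1345, 0.0137]
tcp_rot: [3.142, 0.0, 1.075]
force: [-0.1, 0.1, 0.4]
width: 0.999
grasp_force: 0.0
```

Request:
apply_moves(rows=[[0,0,-0.3,0,0,0],[0,0,-0.6,0,0,0],[0,0,-0.8,0,0,0],[0,0,-0.8,0,0,0],[0,0,0,0,0,0]])

```text
clock: 37.9
tool_pos: [0.649, -0.1352, 0.1443]
tcp_rot: [3.132, -0.002, 1.076]
force: [-0.3, -0.2, -0.5]
width: 1.001
grasp_force: 0.0
```

Request:
apply_moves(rows=[[-0.7,-0.6,0,0,0,0],[-0.7,-0.6,0,0,0,0],[-0.7,-0.6,0,0,0,0],[-0.7,-0.6,0,0,0,0],[0,0,0,0,0,0]])

```text
clock: 38.52
tool_pos: [0.472, -0.2011, 0.1388]
tcp_rot: [-3.14, 0.0, 1.073]
force: [0.3, -0.6, -0.5]
width: 0.996
grasp_force: 0.0
```

```bash
python3 go.py .646 -.1345 .014 1.075; python3 - <<'E'
from h import *
a=bot.capture("scene"); bot.capture("top")
for c in P:
    for n,g,parts,fr in(("palette",(.646,-.1345,-.4955,.014),[box(.062,.134,0,.02)],(0,1,2)),("jar_small",(.483,.3158,0,.003),[cyl(.02,0,.042)],(0,1)),("jar_large",(.492,-.0078,0,.003),[cyl(.03,0,.042)],(0,1)),("firing_tray",(.6255,.1585,0,.04),[cyl(.033,0,.014),cyl(.022,.014,.024)],(0,1))):
        m=net(c,n,proj(c,[*g[:2],.03])[0])
        if m is not None: q,f=fit({c:m},parts,g,fr); print(c,n,(q-g).round(4),round(f,3))
    print([ (n,[x["location"] for x in bot.pinpoint(c,n)[:1]]) for n in("mug","blue_box")])
cv2.imwrite("pics/g10.png",cv2.resize(a[120:300,80:420],(800,424))[:,:,::-1])
E
```

```text
t 38.525 pos [ 0.472  -0.2011  0.1388] rpy [-3.14   0.     1.073] w 0.996 F [ 0.3 -0.6 -0.5] g 0.0
after turn: shift units [2.827 2.428 2.496] turn units wz -0.022
scene palette [-0.0001  0.0017 -0.0235  0.    ] 0.075
scene jar_small [0.0008 0.0041 0.     0.    ] 0.076
scene jar_large [-0.0009  0.0039  0.      0.    ] 0.089
scene firing_tray [0.0018 0.0034 0.     0.    ] 0.045
[('mug', []), ('blue_box', [[142.3, 351.1]])]
top palette [ 0.0002 -0.0009 -0.0216  0.    ] 0.033
top jar_small [0.0042 0.0016 0.     0.    ] 0.035
top jar_large [0.0015 0.0018 0.     0.    ] 0.022
top firing_tray [0.0039 0.0029 0.     0.    ] 0.031
[('mug', [[132.4, 154.5]]), ('blue_box', [[383.8, 151.8]])]
```

View pics/g10.png

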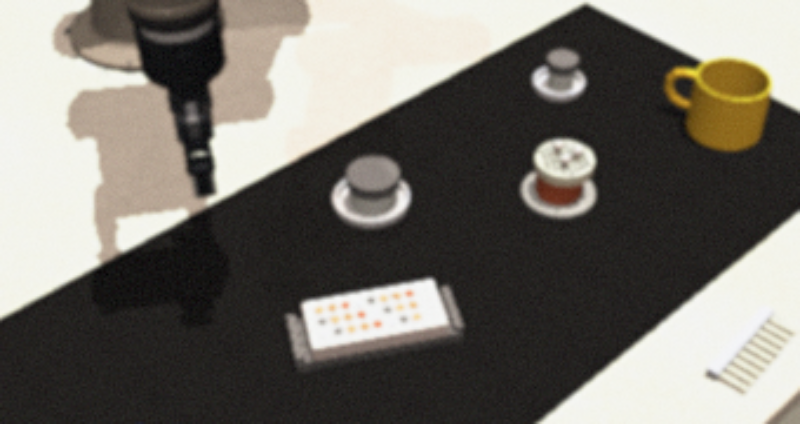

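All four pieces are in place: tray on the plinth (563,165), large jar (372,185), small jar (560,70), palette between its lips (378,315). The mug and box have not moved.

```bash
python3 -c "
from cell import bot
print(bot.sign_off())"
```

```text
the job is handed in; nothing more can be done
None
```

I handed the job in at about 39 s: all four pieces stand upright in their own places, each within about 5 mm of centre by the cameras, and the mug and blue box were not moved. No verdict came back.

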